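# Exploded-view packshot of a tape dispenser

## Task

We are shooting an exploded view of the tape dispenser on the wooden block: first lower the spool of paper tape, flange down, onto the upright spindle until it sits fully home on the metal base (lower it, do not drop it) and let go of it. Then carry the metal cap over the flag board and the lamp tube and finish still holding it perfectly still in the gripper, hovering about 15 mm above the spindle tip: level, centred on the spindle, its wing bar parallel to the long side of the metal base. The cap must never touch the dispenser or the spool, nothing may hit the flag board or the lamp, and the jug, the glass and the hex key stay where they are.

Things in the scene. Friction and masses are not known exactly. Their poses are not given: they have to be found in the camera images.
- spool: Loose spool of paper tape standing upright on the table, about 150 g. From below: grey round flange 60 mm dia, 5 mm thick; white paper winding 50 mm dia from 5 to 45 mm height; brown cardboard core tube 30 mm dia sticking up from 45 to 78 mm (grip it here). A straight hole of 20 mm dia runs right through along z. Origin: centre of the underside of the flange; z up. Round, so its yaw does not matter.
- cap: Loose plain steel cap of the dispenser, standing on the table as it would sit on the spindle, about 80 g. A disc 42 mm dia from 0 to 14 mm height with a blind bore 16 mm dia, 10 mm deep, in its underside; on top a wing bar 44 mm long (along its x), 14 mm thick (along its y), from 14 to 46 mm height (grip it here across the 14 mm). Origin: centre of the underside; z up.
- stand: The dispenser on its shooting block, fixed to the table. Light wooden block 150 x 150 mm, 40 mm high; on it a flat aluminium base 120 mm (along its x, the long side) x 80 mm (along its y), 16 mm thick, its top at 56 mm; an upright steel spindle of 12 mm dia, tapering to 6 mm over the top 8 mm, rises from the middle, 92 mm above the base. Origin: centre of the underside of the block, at table height; z up. Its axes give the yaw of the base.
- seat (a point): Point on the spindle axis at the top face of the aluminium base (56 mm above the table): the spool's underside rests here when fully home. Axes as stand.
- spindle_tip (a point): Top end of the spindle, on its axis, 148 mm above the table, 14 mm above the top of a fully seated spool. Axes as stand.
- flag: Fixed upright foam board, black on the side of the dispenser, white on the other, 280 mm long (along its x, roughly away from the robot), 9 mm thick, top edge 140 mm above the table, on two small steel feet 50 mm wide. It stands between the loose parts and the dispenser. Origin: under its middle, at table height. Must not be hit.
- lamp: Fixed straight lamp tube, lying level along its x on two thin steel posts with round feet, 304 mm long over its black ends, 24 mm dia, tube axis 95 mm above the table. It stands between the flag board and the dispenser. Origin: under its middle, at table height. Must not be hit.
- jug: Bystander: white plastic jug with a side handle, 100 mm dia, 120 mm high, standing on the table. Origin: centre of its underside. Leave alone.
- glass: Bystander: clear drinking glass, 80 mm dia, 140 mm high, standing empty on the table. Origin: centre of its underside. Leave alone.
- key: Bystander: L-shaped steel hex key lying flat, long leg 100 mm along its x, short leg 30 mm along +y at its +x end, 8 mm thick. Origin: under the middle of the long leg. Leave alone.
Things that resemble listed ones, but are neither listed nor needed, are in the scene too. Of the things that look like the stand, take the one that is farthest from the robot's base at the start.

How it is judged:
On the way:
1. the spool sits fully home on the spindle, upright, let go (horizontal distance between spool and seat below 0.008 m and z of spool in the frame of seat between -0.004 and 0.004 m and angle between spool's own z axis and vertical below 0.08 rad and contact force between the fingers and spool below 0.1 N and linear speed of spool below 0.02 m/s), for 0.3 s.
At the end, for the whole second after the job is handed in: Spool home (4 mm in height, 8 mm off axis, tilt < 0.08 rad), let go. Cap gripped, touching neither dispenser nor spool, still (< 20 mm/s), underside 5 to 25 mm above the spindle tip, within 7 mm of its axis, tilt < 0.12 rad, wing bar within 0.15 rad of the base's long side (horizontal distance between spool and seat below 0.008 m and z of spool in the frame of seat between -0.004 and 0.004 m and angle between spool's own z axis and vertical below 0.08 rad and contact force between the fingers and spool below 0.1 N and contact force between the fingers and cap above 1 N and contact force between cap and stand below 0.05 N and contact force between cap and spool below 0.05 N and horizontal distance between cap and spindle_tip below 0.007 m and z of cap in the frame of spindle_tip between 0.005 and 0.025 m and angle between cap's own z axis and vertical below 0.12 rad and angle between the x axis of cap and the x axis of stand, either way round below 0.15 rad and linear speed of cap below 0.02 m/s); the arm keeps its last pose, push and grip.
It fails at once if the flag board is hit (over 2 N) (contact force between flag and anything else above 2 N).
It fails at once if the lamp is hit (over 2 N) (contact force between lamp and anything else above 2 N).
It fails at once if the cap touches the dispenser or the spool (contact force between cap and stand above 0.5 N or contact force between cap and spool above 0.5 N).
It fails at once if the spool is dropped onto the spindle (falls at over 0.4 m/s while not held) (horizontal distance between spool and seat below 0.03 m and contact force between the fingers and spool below 0.1 N and linear speed of spool above 0.4 m/s).
It fails at once if a bystander is moved over 20 mm (distance of any of jug, glass, key from where it was at the start of the episode above 0.02 m).
It also fails if it takes over 72 s, if anything falls off the work surface, if the arm or the gripper's body presses on something with over 40 N, if the wrist force passes 120 N, or if a joint passes its speed limit or range.

## Robot

A 7-joint arm with a two-finger parallel gripper is mounted at the origin on the work surface. World frame = base frame: x ahead of the robot, y to its left, z up, the work surface at z = 0. Lengths are in m, angles in rad, forces in N, time in s.
With the tool pointing down it reaches from about 0.425 to 1.025 m from the base axis. Payload 9.4 kg.
Tool frame: the origin (TCP) lies at the very end of the fingers, on their centre line; the grasp point (between the pads) lies 19 mm behind it (env.grip_depth is the distance from the TCP to the grasp point, in m); z points along the fingers, y is the direction in which the jaws open and shut (so a half turn about z gives the same grasp; the last joint's range is limited). The gripper opens to 85 mm and grips with 20 to 120 N. Pads are 22 mm wide; open, the fingers measure 114 mm over their backs; the gripper's body (76 mm by 85 mm) begins 54 mm behind the grasp point. The pads swing forward as they close: fully open they stand 13 mm farther back than shut.
Start: joints at [1.246, 0.599, -0.003, 1.599, 0.002, 0.943, -0.08], TCP at [0.178, -0.703, 0.231] pointing down, gripper open.
Joint ranges: [-2.57, 2.57], [-0.35, 1.97], [-1.29, 1.29], [0.11, 2.56], [-1.05, 4.19], [0.11, 1.86], [-2.63, 2.63]. Speed limits (rad/s): [2.22, 2.22, 3.01, 3.01, 3.14, 3.14, 3.14].

## Interface

Orientations are given as a unit quaternion [w, x, y, z].
In Python, from station import env, optics, job gives the robot as it stands.
- The arm moves only by the tool servo_tool, never from a script. Its argument "increments" is one flat list of numbers, 5 for each row, row after row: the shift along the world's x, y, z in mm, then the turn about the world's z in rad, then the finger opening in mm, from 0 to 85.4. In form: [tx, ty, tz, turn, fingers, tx, ty, tz, turn, fingers, ...]. A call has exactly 8 rows; each row shifts and turns the pose as measured when the row begins; what a row does not reach is not made up. A row lasts 1/10 s, in which the tool goes at most 50 mm and 8.59 degrees, less where a joint would pass 70% of its speed; a pose out of reach is approached as far as the arm can. A call is refused whole if a number of a shift passes 50 or a number of a turn 0.15, either way. A call with a gripper value outside its range is refused whole. The fingers move at their own pace and stop on an object; the grip force is fixed at half the most. Time passes only in rows, so rows that do not move let the fingers close, or fill a call up. It gives the time, the measured TCP pose, the force and the opening at its end, in the units of the state.
- env.get_obs(): the state, without advancing time (a new reading comes with each control period).
- optics.grab_frame(name): name is "scene" or "top" or "wrist"; returns a dict with "frame" (400x640x3 uint8, red, green, blue), "fx", "fy", "cx", "cy" (pixels), "R" (3x3) and "t" (3): a world point X has camera coordinates R X + t. Camera axes: x right, y down, z forward; pixel columns grow to the right and rows downward; lengths in m; the calibration is good to about 2 mm. A picture is of the moment at which its call begins. There is no depth.
- job.hand_in(): hands the job in, once; it reports no verdict.
The state is a dict: "time_s": time; "joints": joint angles; "qvel": joint speeds; "tau": joint torques, N m; "position": TCP position; "orientation": TCP orientation; "ft_force": force on the tool from outside, world axes, zero at the start; "ft_torque": the same for the moment, N m; "grip_width": finger opening in m.
Only numpy, scipy, OpenCV 4.12 (cv2) and the standard library are available. Lean on these libraries where they do the work, as an engineer would, in place of code of your own. Each camera call takes 0.05 s, during which the arm holds its last target.

## Working session

There is one attempt and no reset: what is moved stays moved. The work goes in short steps, Python scripts to look and compute and a tool call to move; the robot and the scene stay as the last step left them, time stands still between calls to the robot, and variables do not carry over. Pictures are saved under pics/ and viewed, and the job is handed in when it is done.

Besides the shell and the picture viewer there is one more tool, called after "Emit:" as name(argument=value, ...), one argument or row to a line, values as JSON. servo_tool: Moves the arm, as the interface text tells. Its arguments: {"type":"object","properties":{"increments":{"type":"array"}},"required":["increments"]}

```bash
mkdir -p pics; cat > h.py <<'E'
import numpy as np, cv2
from station import env, optics, job
def grab(n,f=None):
    d=optics.grab_frame(n)
    if f: cv2.imwrite('pics/'+f,cv2.cvtColor(d['frame'],cv2.COLOR_RGB2BGR))
    return d
def ray(d,u,v):
    R=np.array(d['R']);t=np.array(d['t'])
    return -R.T@t, R.T@np.array([(u-d['cx'])/d['fx'],(v-d['cy'])/d['fy'],1.])
def onz(d,u,v,z):
    c,r=ray(d,u,v); return c+r*(z-c[2])/r[2]
def proj(d,X):
    p=np.array(d['R'])@np.array(X)+np.array(d['t']); return p[0]/p[2]*d['fx']+d['cx'],p[1]/p[2]*d['fy']+d['cy']
E
python3 - <<'E'
from h import *
for n in ['scene','top','wrist']:
    d=grab(n,n+'0.png'); c,r=ray(d,d['cx'],d['cy']); print(n,c.round(3),r.round(3),d['fx'])
o=env.get_obs(); print(o['time_s'],o['position'],o['orientation'],o['grip_width'])
E
```

```text
scene [ 1.075 -0.498  0.739] [-0.586  0.462 -0.666] 379.23050721552573
top [ 0.401 -0.083  1.057] [ 0.125  0.03  -0.992] 405.91629823548857
wrist [ 0.246 -0.685  0.373] [-0.271 -0.067 -0.96 ] 353.29533573534184
0.15 [ 0.17775414 -0.70251134  0.23060944] [-5.84261359e-04  9.92330274e-01  1.23613385e-01 -1.30353293e-04] 0.08526403360042009
```

View pics/scene0.png

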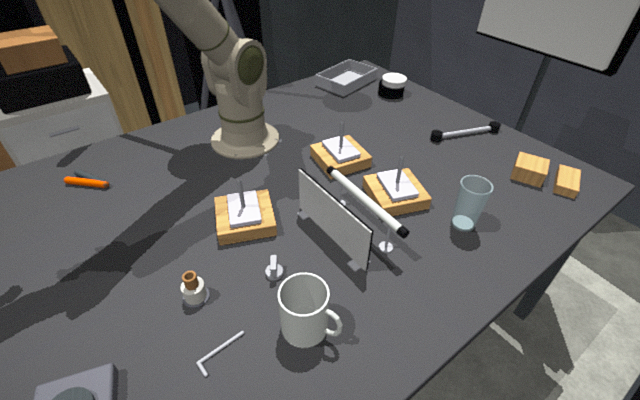

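View pics/top0.png

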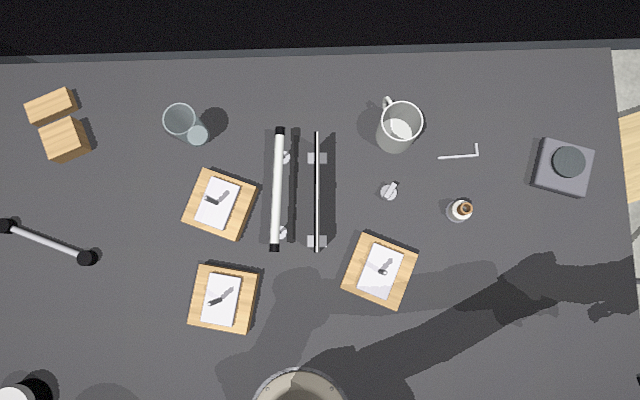

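View pics/wrist0.png

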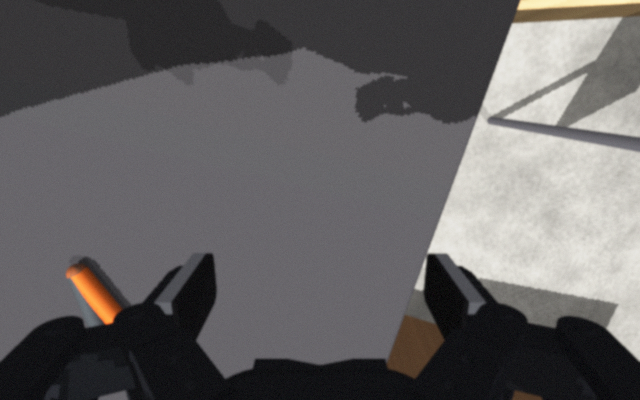

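Scene picture: the spool is at (193,290) and the cap at (274,268). There are three stand-like blocks at (397,190), (340,153) and (245,215), and the lamp and flag stand between the parts and the blocks. In the top view, up is +x and left is +y. There the stand candidates are (220,203), (225,299) and (380,271), the spool is at (460,210) and the cap at (389,191).

Other lookalikes are the dark tool on a grey pad at (567,160), the lamp-like bar at (45,240) and the black/white jar at (20,395). The farthest stand is the one at (220,203). Next I take close crops.

```bash
python3 - <<'E'
from h import *
d=grab('top'); s=grab('scene')
f=cv2.cvtColor(d['frame'],cv2.COLOR_RGB2BGR);g=cv2.cvtColor(s['frame'],cv2.COLOR_RGB2BGR)
c=lambda f,x,y,w,h,k:cv2.resize(f[y:y+h,x:x+w],None,fx=k,fy=k,interpolation=cv2.INTER_CUBIC)
cv2.imwrite('pics/c1.png',np.hstack([c(f,175,160,90,90,4.4),c(f,370,160,110,90,4.4)[:, :]])[:, :800])
cv2.imwrite('pics/c2.png',np.hstack([c(g,355,140,80,80,5),c(g,170,240,80,80,5)]))
cv2.imwrite('pics/c3.png',c(g,255,240,50,60,8))
for n,p,z in [('A',(220,203),.056),('B',(225,299),.056),('C',(380,271),.056),('spool',(460,210),.06),('cap',(389,191),.03),('lampa',(280,130),.095),('lampb',(275,247),.095),('flaga',(317,132),.14),('flagb',(317,252),.14),('jug',(400,127),.1),('glass',(180,118),.14)]:
    X=onz(d,*p,z); print(n,X.round(3),np.hypot(*X[:2]).round(3))
E
```

```text
A [0.538 0.193 0.056] 0.572
B [0.302 0.177 0.056] 0.35
C [ 0.365 -0.201  0.056] 0.416
spool [ 0.51 -0.4   0.06] 0.648
cap [ 0.565 -0.233  0.03 ] 0.611
lampa [0.711 0.037 0.095] 0.712
lampb [0.425 0.05  0.095] 0.428
flaga [ 0.69  -0.055  0.14 ] 0.692
flagb [ 0.412 -0.051  0.14 ] 0.415
jug [ 0.71  -0.255  0.1  ] 0.754
glass [0.731 0.269 0.14 ] 0.779
```

View pics/c1.png

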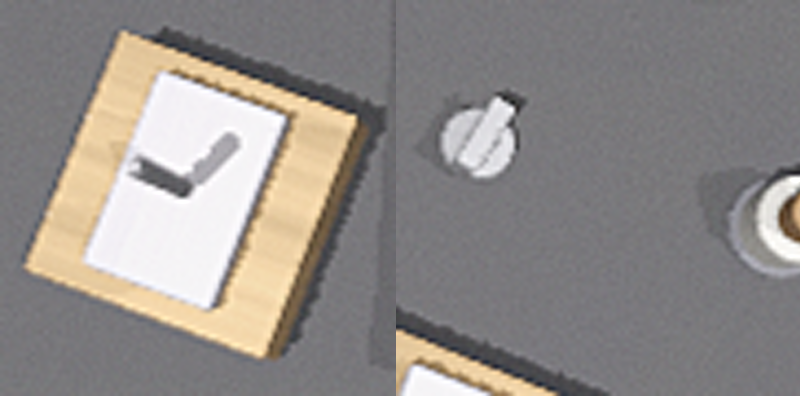

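View pics/c2.png

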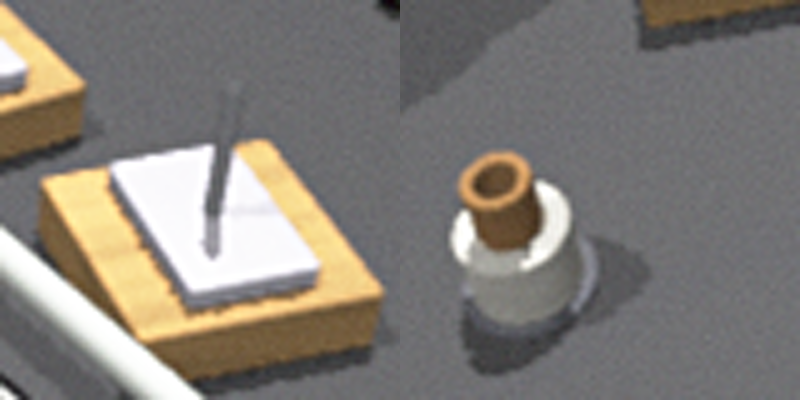

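View pics/c3.png

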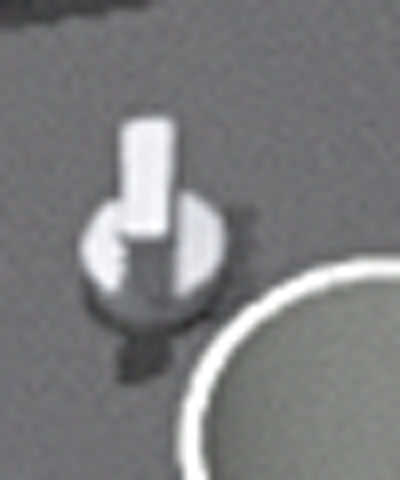

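Crop check: stand A has its plate within (195–241,176–230), its spindle foot at about (218,203) and its tip at about (205,197). The spool's brown core top is at about (464,209). The cap's wing bar runs from lower left to upper right at (389,188). All three match the descriptions, so I measure them.

```bash
cat > m.py <<'E'
from h import *
d=grab('top'); s=grab('scene')
def blobs(im,mask,box):
    m=np.zeros(mask.shape,np.uint8);x,y,w,h=box;m[y:y+h,x:x+w]=mask[y:y+h,x:x+w]
    cs,_=cv2.findContours(m,cv2.RETR_EXTERNAL,cv2.CHAIN_APPROX_NONE)
    return max(cs,key=cv2.contourArea)
def hsv(d): return cv2.cvtColor(d['frame'],cv2.COLOR_RGB2HSV)
E
python3 - <<'E'
from m import *
H=hsv(d); S=hsv(s)
# plate top
m=((H[...,1]<40)&(H[...,2]>200)).astype(np.uint8)*255
m=cv2.morphologyEx(m,cv2.MORPH_CLOSE,np.ones((7,7)))
c=blobs(d,m,(180,162,80,80)); r=cv2.minAreaRect(c); b=cv2.boxPoints(r)
P=np.array([onz(d,*p,.056) for p in b]);print('plate',r,P.round(4).tolist(),'c',P.mean(0).round(4))
for i in range(4): e=P[(i+1)%4]-P[i]; print(np.linalg.norm(e).round(4),np.arctan2(e[1],e[0]).round(3))
# spool brown
for n,D,HH,box in(('top',d,H,(445,192,32,36)),('scene',s,S,(178,265,35,30))):
    m=((HH[...,0]<20)&(HH[...,1]>90)).astype(np.uint8)*255
    c=blobs(D,m,box);P=np.array([onz(D,*p,.078) for p in c[:,0]]); print(n,'brown',cv2.boundingRect(c),P.min(0).round(4),P.max(0).round(4))
    # flange/white
    m=((HH[...,1]<50)&(HH[...,2]>150)).astype(np.uint8)*255
    c=blobs(D,m,box if n=='top' else (175,270,38,38));print('white',cv2.boundingRect(c),cv2.minEnclosingCircle(c))
# wing crops
f=cv2.cvtColor(d['frame'],cv2.COLOR_RGB2BGR);g=cv2.cvtColor(s['frame'],cv2.COLOR_RGB2BGR)
k=lambda f,x,y,w,h,q:cv2.resize(f[y:y+h,x:x+w],None,fx=q,fy=q,interpolation=cv2.INTER_NEAREST)
cv2.imwrite('pics/w1.png',np.hstack([k(f,375,170,30,40,13),k(f,445,190,30,40,13)]))
E
```

```text
plate ((216.10342407226562, 202.74139404296875), (31.196815490722656, 48.0950927734375), 21.801410675048828) [[0.4981, 0.2616, 0.056], [0.611, 0.2188, 0.056], [0.5798, 0.1446, 0.056], [0.468, 0.1881, 0.056]] c [0.5392 0.2033 0.056 ]
0.1207 -0.363
0.0805 -1.969
0.12 2.771
0.0794 1.182
top brown (457, 202, 15, 13) [ 0.4979 -0.4208  0.078 ] [ 0.5268 -0.3871  0.078 ]
white (446, 200, 26, 23) ((458.5874938964844, 211.3125), 12.700214385986328)
scene brown (182, 271, 16, 19) [ 0.5003 -0.4272  0.078 ] [ 0.5517 -0.3975  0.078 ]
white (180, 276, 24, 19) ((191.5, 284.5), 12.349188804626465)
```

View pics/w1.png

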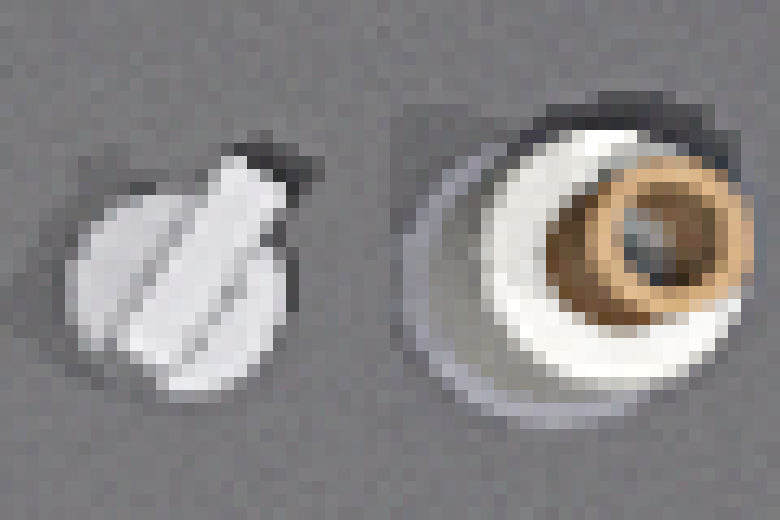

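Crops at 13x: the core's top ring is centred at about (465.8,207.5) and the cap's wing at about (389,188), running from lower left to upper right. The plate measures 0.120 × 0.080 as it should, with centre (0.539,0.203) and yaw −0.367. Next I triangulate the spool and cap from both views.

```bash
python3 - <<'E'
from m import *
print('spool top',onz(d,465.8,207.5,.078).round(4))
S=hsv(s);g=cv2.cvtColor(s['frame'],cv2.COLOR_RGB2BGR)
print('spool scene', onz(s,190,277,.078).round(4), 'proj',[proj(s,list(onz(d,465.8,207.5,.078)))])
a=onz(d,375+(222)/13-.5,170+170/13-.5,.046);b=onz(d,375+125/13-.5,170+320/13-.5,.046)
e=a-b; print('wing yaw',np.arctan2(e[1],e[0]))
print('wing top end',onz(d,375+255/13-.5,170+178/13-.5,.046).round(4))
print('disc',onz(d,375+180/13-.5,170+290/13-.5,.014).round(4))
# scene wing top end: crop c3 (147,118) /8 + (255,240)
k=lambda f,x,y,w,h,q:cv2.resize(f[y:y+h,x:x+w],None,fx=q,fy=q,interpolation=cv2.INTER_NEAREST)
cv2.imwrite('pics/w2.png',np.hstack([k(g,258,248,30,40,13),k(g,176,265,30,40,13)]))
E
```

```text
spool top [ 0.5136 -0.4084  0.078 ]
spool scene [ 0.5192 -0.4103  0.078 ] proj [(np.float64(189.7627091420474), np.float64(274.8404581885426))]
wing yaw -0.5958401262200149
wing top end [ 0.5818 -0.2443  0.046 ]
disc [ 0.5652 -0.2338  0.014 ]
```

View pics/w2.png

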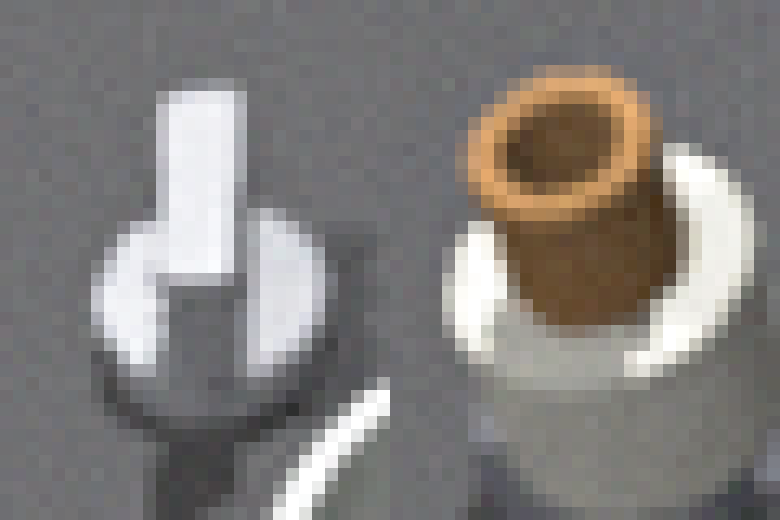

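Emit:
servo_tool(
  increments=[42,37,0,0,85,42,37,0,0,85,42,37,0,0,85,42,37,0,0,85,42,37,0,0,85,42,37,0,0,85,42,37,0,0,85,20,20,0,0,85],
)

```text
time_s: 1.25
position: [0.4622, -0.4456, 0.2317]
orientation: [0.002, 0.993, 0.118, -0.001]
ft_force: [0.0, -0.6, 0.9]
grip_width: 0.0851
```

Scene crop: the wing top face is centred at (273.0,261.4), with ends at (273,254) and (272.7,268.6). The core ring is centred at (188.6,275.5), against (189.8,274.8) predicted from the top view, so they agree to about 1 px.

```bash
python3 - <<'E'
from m import *
c=onz(s,273.04,261.35,.046);e=onz(s,202/13+257.5,86/13+247.5,.046)-onz(s,197/13+257.5,274/13+247.5,.046)
print('cap scene',c.round(4),np.linalg.norm(e),np.arctan2(e[1],e[0]))
print('spool scene',onz(s,188.6,275.5,.078).round(4))
w=grab('wrist','wr1.png'); print(proj(w,[.5136,-.4084,.078]))
E
```

```text
cap scene [ 0.5656 -0.2346  0.046 ] 0.042944579488958294 2.559445554203379
spool scene [ 0.5137 -0.411   0.078 ]
(np.float64(291.3664127781349), np.float64(108.62155530636345))
```

View pics/wr1.png

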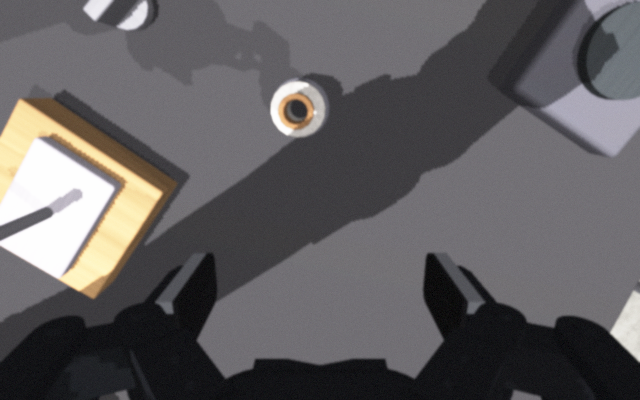

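Wrist view: the core ring is at about (296,111), against (291,109) predicted. The cap is at (125,12) and the near decoy stand is on the left. I refine from this view.

```bash
cat > sp.py <<'E'
from m import *
def ring(w,box):
    H=hsv(w); m=((H[...,0]<20)&(H[...,1]>90)&(H[...,2]>110)).astype(np.uint8)*255
    c=blobs(w,m,box); e=cv2.fitEllipse(c); return e,c
E
python3 - <<'E'
from sp import *
w=grab('wrist'); e,c=ring(w,(265,80,70,60)); print(e, onz(w,*e[0],.078).round(4)); P=np.array([onz(w,*p,.078) for p in c[:,0]]);print(np.ptp(P,0))
print(env.get_obs()['position'])
E
```

```text
((289.5216369628906, 101.51823425292969), (33.58845901489258, 34.27623748779297), 153.98876953125) [ 0.5131 -0.4121  0.078 ]
[0.0271558  0.02792629 0.        ]
[ 0.45736399 -0.45035658  0.23154109]
```

Emit:
servo_tool(
  increments=[19,13,-20,0,85,19,13,-20,0,85,18,13,-20,0,85,0,0,-10,0,85,0,0,0,0,85,0,0,0,0,85,0,0,0,0,85,0,0,0,0,85],
)

```text
time_s: 2.35
position: [0.5045, -0.4239, 0.1623]
orientation: [0.006, 0.995, 0.104, -0.003]
ft_force: [0.5, -0.3, -0.6]
grip_width: 0.0851
```

```bash
python3 - <<'E'
from sp import *
w=grab('wrist','wr2.png'); o=env.get_obs();print(o['position'],o['orientation'],o['joints'])
print(proj(w,[.513,-.411,.078]))
E
```

```text
[ 0.50494853 -0.42334211  0.16213505] [ 0.00613342  0.99451916  0.10434253 -0.00257922] [ 0.6031892   0.59329966  0.00327396  1.82402528  0.01642469  0.72024737
 -0.76815001]
(np.float64(302.3406025404853), np.float64(185.00541835600606))
```

View pics/wr2.png

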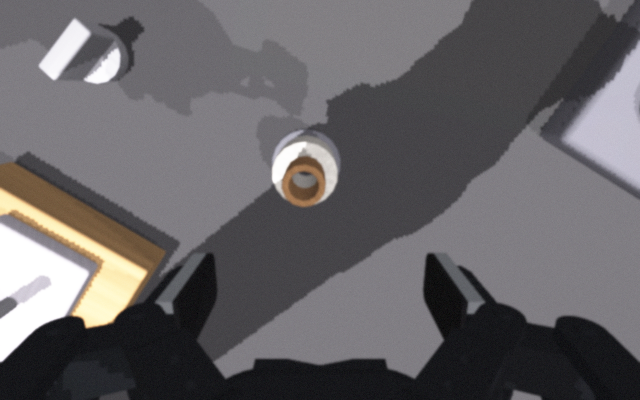

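Wrist view: the ring is at (304,182), against (302,185) predicted, so it matches to within a couple of mm.

```bash
python3 - <<'E'
from sp import *
w=grab('wrist'); e,c=ring(w,(268,130,75,85)); print(e)
H=hsv(w)[150:210,275:335]; 
k=cv2.cvtColor(w['frame'],cv2.COLOR_RGB2BGR)[120:220,260:350]; cv2.imwrite('pics/r2.png',cv2.resize(k,None,fx=6,fy=6,interpolation=cv2.INTER_NEAREST))
E
```

```text
((304.5720520019531, 185.58628845214844), (41.437442779541016, 42.58273696899414), 32.823787689208984)
```

View pics/r2.png

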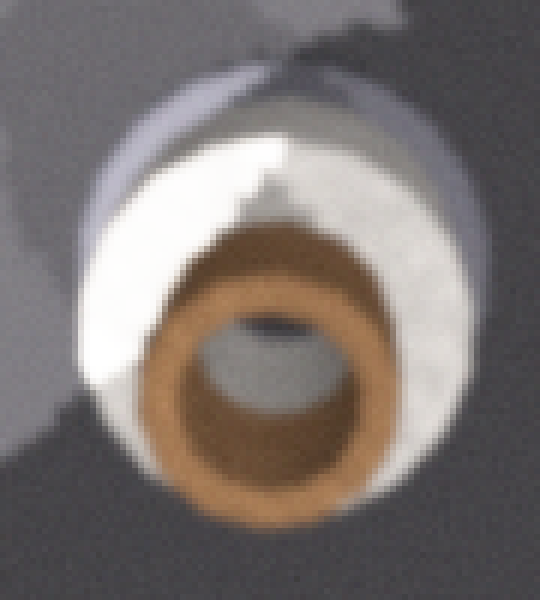

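```bash
python3 - <<'E'
from sp import *
w=grab('wrist'); X=onz(w,304.5,185.8,.078); p=env.get_obs()['position']; print(X.round(4),p,(X-p)*1000)
E
```

```text
[ 0.5134 -0.4113  0.078 ] [ 0.5052465  -0.42260473  0.16146789] [  8.18950588  11.29309797 -83.46789156]
```

Emit:
servo_tool(
  increments=[8,11,0,0,85,2,3,-20,0,85,0,0,-20,0,85,0,0,-20,0,85,0,0,0,0,85,0,0,0,0,85,0,0,0,0,85,0,0,0,0,85],
)

```text
time_s: 3.6
position: [0.5214, -0.403, 0.1025]
orientation: [0.006, 0.994, 0.107, -0.0]
ft_force: [-0.4, -0.2, 1.1]
grip_width: 0.085
```

Emit:
servo_tool(
  increments=[-6,-6,0,0,85,0,0,0,0,85,0,0,-10,0,85,0,0,-10,0,85,0,0,0,0,85,0,0,0,0,85,0,0,0,0,85,0,0,0,0,85],
)

```text
time_s: 4.4
position: [0.5149, -0.4104, 0.0821]
orientation: [0.007, 0.994, 0.106, 0.0]
ft_force: [0.5, 1.0, -0.2]
grip_width: 0.0852
```

Emit:
servo_tool(
  increments=[-1,-1,-10,0,85,0,0,-10,0,85,0,0,-10,0,85,0,0,0,0,85,0,0,0,0,85,0,0,0,0,85,0,0,0,0,85,0,0,0,0,85],
)

```text
time_s: 5.2
position: [0.514, -0.4114, 0.0493]
orientation: [0.007, 0.994, 0.106, 0.0]
ft_force: [0.5, -0.8, 0.2]
grip_width: 0.0852
```

```bash
python3 - <<'E'
from sp import *
w=grab('wrist','wr3.png'); o=env.get_obs();print(o['position'],o['ft_force'])
E
```

```text
[ 0.51393769 -0.41132261  0.04925422] [-0.29919823  1.30583407  0.34271321]
```

View pics/wr3.png

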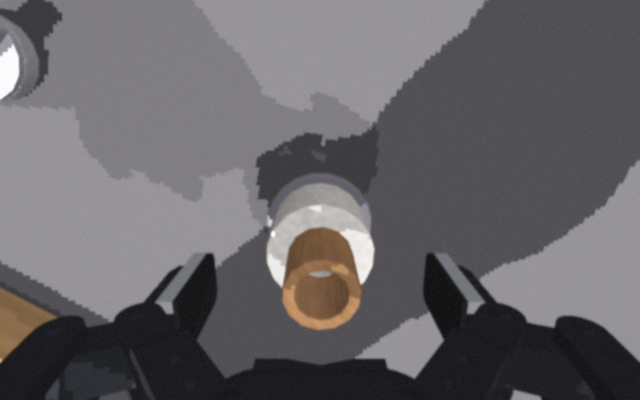

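The core top (321,292) is centred between the fingers, so I close on it.

Emit:
servo_tool(
  increments=[0,0,2,0,20,0,0,0,0,20,0,0,0,0,20,0,0,0,0,20,0,0,0,0,20,0,0,0,0,20,0,0,0,0,20,0,0,0,0,20],
)

```text
time_s: 6.15
position: [0.5141, -0.4115, 0.0523]
orientation: [0.007, 0.994, 0.106, 0.001]
ft_force: [0.1, -0.0, 2.3]
grip_width: 0.0279
```

Emit:
servo_tool(
  increments=[0,0,15,0,20,0,0,25,0,20,0,0,30,0,20,0,0,30,0,20,0,0,30,0,20,0,0,30,0,20,0,0,20,0,20,0,0,0,0,20],
)

```text
time_s: 6.95
position: [0.5118, -0.4102, 0.2439]
orientation: [0.007, 0.994, 0.106, 0.0]
ft_force: [0.7, -0.2, -1.0]
grip_width: 0.028
```

```bash
python3 - <<'E'
from sp import *
w=grab('wrist','wr4.png'); w=grab('scene','sc4.png');o=env.get_obs();print(o['position'],o['ft_force'],o['orientation'],o['joints'].round(2))
E
```

```text
[ 0.51030021 -0.4088964   0.23879982] [ 0.1693608  -0.20423633 -1.42698163] [ 0.00412862  0.9942997   0.10650649 -0.00272424] [ 0.58  0.5   0.    1.77  0.01  0.87 -0.78]
```

View pics/wr4.png

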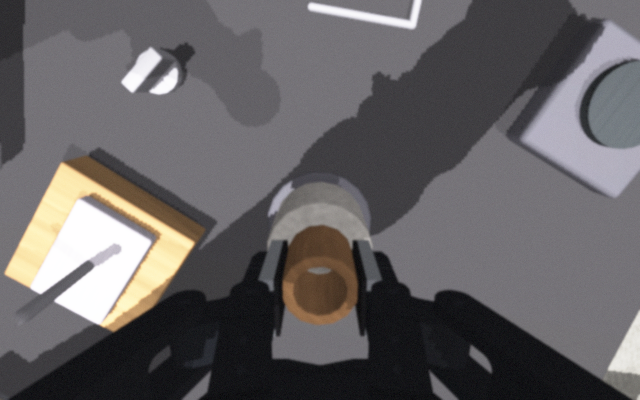

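View pics/sc4.png

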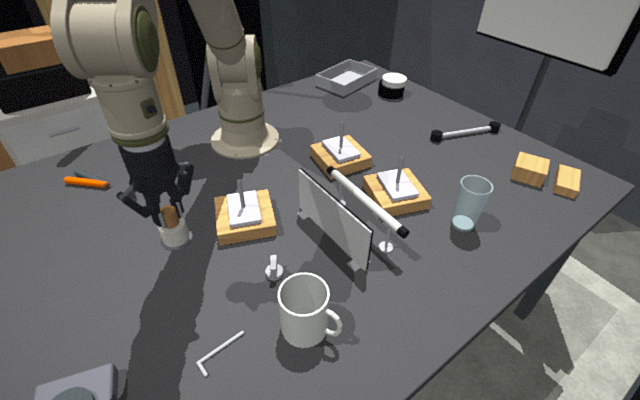

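The spool is held upright at tool height 0.239, so its bottom is at about 0.187. Now I carry it over the flag, turning on the way.

Emit:
servo_tool(
  increments=[1,30,5,0.08,20,2,40,3,0.12,20,2,40,1,0.12,20,2,40,0,0.12,20,2,40,0,0.12,20,2,40,0,0.12,20,2,40,0,0.12,20,2,40,0,0.12,20],
)

```text
time_s: 7.95
position: [0.5174, -0.0933, 0.2357]
orientation: [0.002, 0.837, 0.547, -0.009]
ft_force: [0.8, -0.1, -0.8]
grip_width: 0.0279
```

Emit:
servo_tool(
  increments=[3,40,6,0.12,20,3,40,4,0.12,20,3,40,2,0.12,20,3,40,1,0.12,20,3,40,0,0.12,20,3,40,0,0.12,20,2,25,0,0.12,20,0,10,0,0.08,20],
)

```text
time_s: 8.75
position: [0.5308, 0.1972, 0.2388]
orientation: [-0.0, 0.487, 0.873, -0.013]
ft_force: [-0.3, -0.2, -1.7]
grip_width: 0.0278
```

```bash
python3 - <<'E'
from sp import *
w=grab('wrist','wr5.png'); w=grab('top','t5.png'); w=grab('scene','sc5.png');o=env.get_obs();print(o['time_s'],o['position'],o['ft_force'],o['orientation'],o['joints'].round(2))
E
```

```text
9.0 [0.53148121 0.19257053 0.23931335] [ 0.12490717  0.11859357 -1.12180684] [ 6.53234354e-04  4.91901251e-01  8.70533933e-01 -1.42620207e-02] [-0.05  0.46 -0.57  1.92  0.33  0.88 -0.26]
```

View pics/wr5.png

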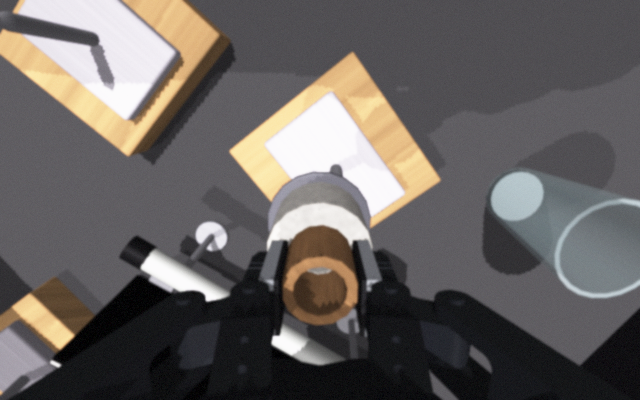

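View pics/sc5.png

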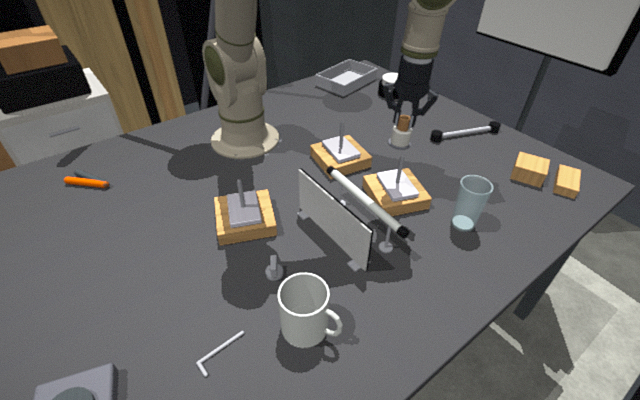

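View pics/t5.png

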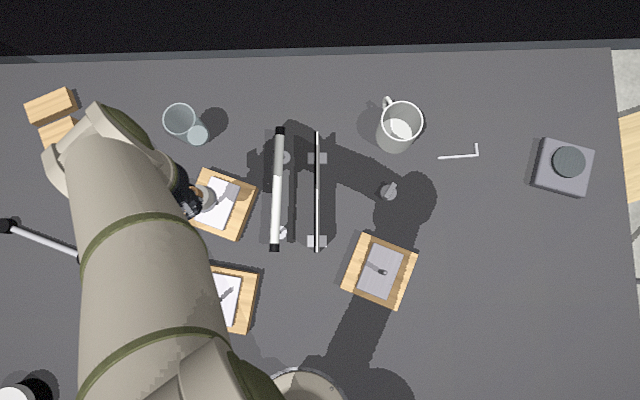

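The spool is above the stand block, roughly centred, in all views. Now I check the spindle tip by projecting the plate centre and tip.

```bash
python3 - <<'E'
from sp import *
print(proj(d,[.5392,.2033,.148]),proj(s,[.5392,.2033,.148]),proj(d,[.5392,.2033,.056]),proj(s,[.5392,.2033,.056]))
g=cv2.cvtColor(s['frame'],cv2.COLOR_RGB2BGR)
cv2.imwrite('pics/tip.png',cv2.resize(g[145:205,370:430],None,fx=10,fy=10,interpolation=cv2.INTER_NEAREST))
t=cv2.imread('pics/top0.png');cv2.imwrite('pics/tip2.png',cv2.resize(t[180:220,190:250],None,fx=12,fy=12,interpolation=cv2.INTER_NEAREST))
o=env.get_obs(); from scipy.spatial.transform import Rotation as Ro
q=o['orientation'];print(Ro.from_quat([*q[1:],q[0]]).as_matrix().round(3),o['position'])
E
```

```text
(np.float64(204.809842480283), np.float64(197.28237869164707)) (np.float64(402.14231088551116), np.float64(155.3367583314974)) (np.float64(216.1185910689206), np.float64(202.59174757008338)) (np.float64(397.1680026507979), np.float64(181.70439350191177))
[[-0.516  0.856 -0.012]
 [ 0.856  0.516 -0.025]
 [-0.015 -0.023 -1.   ]] [0.53178154 0.19249552 0.23983561]
```

View pics/tip.png

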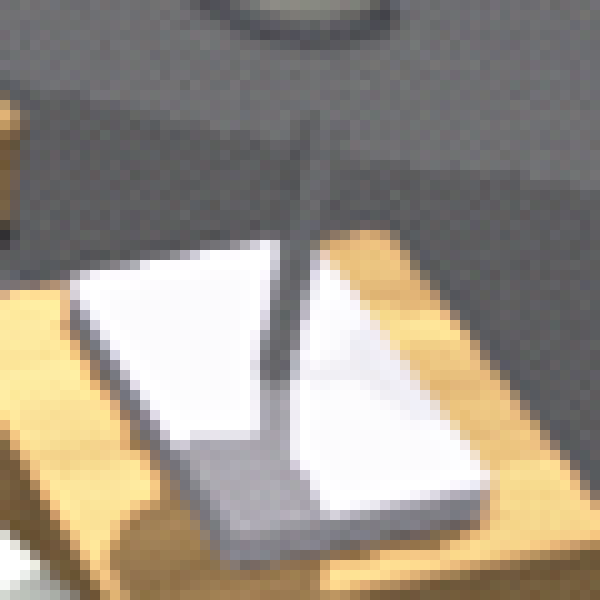

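View pics/tip2.png

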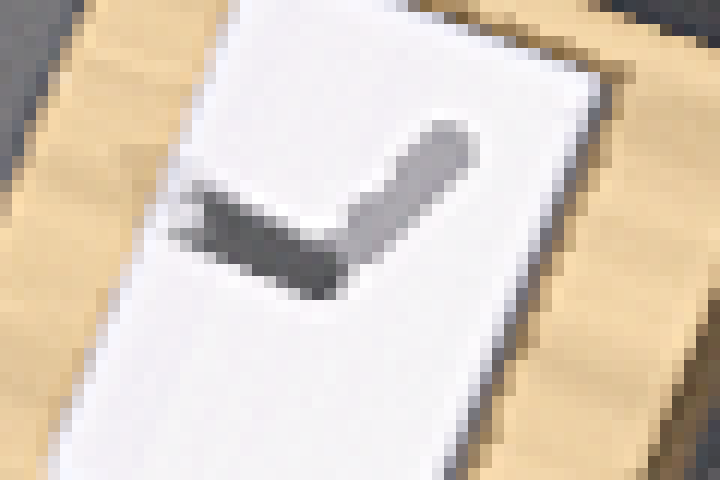

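The tip (204.7,197.5) in top and (401,156) in scene agree with projections of (0.539,0.203,0.148) to within 1 px. I centre the spool there.

Emit:
servo_tool(
  increments=[5,7,0,0,20,2,3,0,0,20,0,0,0,0,20,0,0,0,0,20,0,0,0,0,20,0,0,0,0,20,0,0,0,0,20,0,0,0,0,20],
)

```text
time_s: 9.9
position: [0.5399, 0.2009, 0.2402]
orientation: [0.002, 0.494, 0.869, -0.014]
ft_force: [0.6, -0.2, -1.4]
grip_width: 0.0279
```

```bash
python3 - <<'E'
from sp import *
o=env.get_obs();print(o['position'],o['orientation'],o['joints'].round(2))
E
```

```text
[0.53991574 0.20091425 0.24018981] [ 0.0015956   0.49444251  0.86909463 -0.01409199] [-0.07  0.47 -0.56  1.9   0.34  0.89 -0.27]
```

Emit:
servo_tool(
  increments=[0,2,-8,0,20,0,0,-10,0,20,0,0,-8,0,20,0,0,-4,0,20,0,0,0,0,20,0,0,0,0,20,0,0,0,0,20,0,0,0,0,20],
)

```text
time_s: 10.8
position: [0.5396, 0.2031, 0.2067]
orientation: [0.001, 0.494, 0.869, -0.015]
ft_force: [0.1, -0.0, -1.6]
grip_width: 0.0279
```

```bash
python3 - <<'E'
from sp import *
s=grab('scene');w=grab('wrist','wr6.png')
o=env.get_obs();print(o['position'],o['orientation'],o['joints'].round(2))
g=cv2.cvtColor(s['frame'],cv2.COLOR_RGB2BGR)
cv2.imwrite('pics/s6.png',cv2.resize(g[100:210,360:440],None,fx=5,fy=5,interpolation=cv2.INTER_CUBIC))
E
```

```text
[0.53953938 0.20300232 0.20671715] [ 0.00114817  0.49432425  0.86915489 -0.01456   ] [-0.09  0.51 -0.54  1.93  0.37  0.83 -0.31]
```

View pics/s6.png

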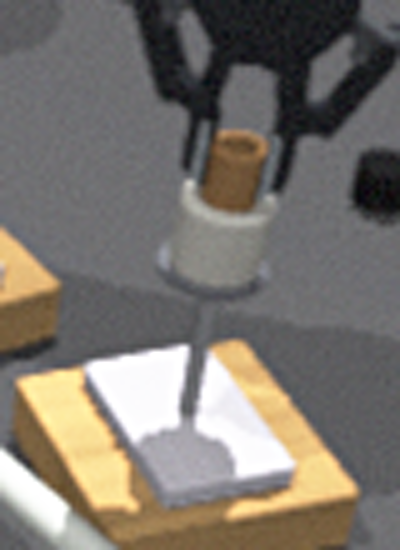

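View pics/wr6.png

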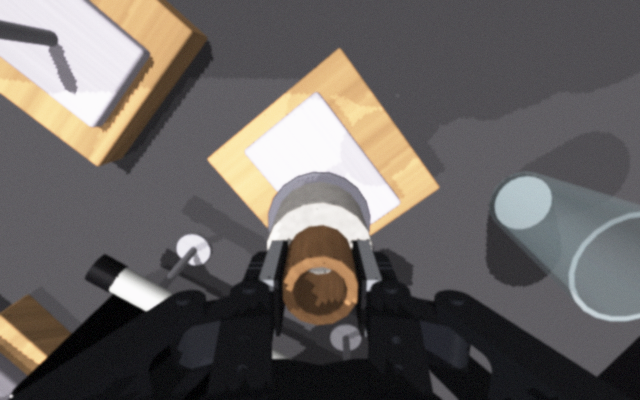

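In the scene crop the flange underside is centred (213,280) over the spindle axis (about 211). I lower it in steps, watching the force.

Emit:
servo_tool(
  increments=[0,0,-6,0,20,0,0,-6,0,20,0,0,-6,0,20,0,0,-6,0,20,0,0,-6,0,20,0,0,-6,0,20,0,0,0,0,20,0,0,0,0,20],
)

```text
time_s: 11.8
position: [0.5392, 0.2028, 0.1667]
orientation: [0.001, 0.494, 0.869, -0.015]
ft_force: [0.5, -0.1, -1.3]
grip_width: 0.028
```

No contact force. I continue down.

Emit:
servo_tool(
  increments=[0,0,-8,0,20,0,0,-8,0,20,0,0,-8,0,20,0,0,-8,0,20,0,0,-8,0,20,0,0,-6,0,20,0,0,0,0,20,0,0,0,0,20],
)

```text
time_s: 12.6
position: [0.5391, 0.2028, 0.1163]
orientation: [0.001, 0.494, 0.869, -0.015]
ft_force: [0.5, -0.3, -1.5]
grip_width: 0.0278
```

Emit:
servo_tool(
  increments=[0,0,-3,0,20,0,0,-2,0,20,0,0,-2,0,20,0,0,0,0,20,0,0,0,0,20,0,0,0,0,20,0,0,0,0,20,0,0,0,0,20],
)

```text
time_s: 13.4
position: [0.5398, 0.2031, 0.1099]
orientation: [0.001, 0.494, 0.869, -0.014]
ft_force: [-0.0, 0.1, -0.7]
grip_width: 0.028
```

Emit:
servo_tool(
  increments=[0,0,-2,0,20,0,0,-1,0,20,0,0,0,0,20,0,0,0,0,20,0,0,-1,0,20,0,0,0,0,20,0,0,0,0,20,0,0,0,0,20],
)

```text
time_s: 14.2
position: [0.5404, 0.2028, 0.1089]
orientation: [0.003, 0.495, 0.869, -0.014]
ft_force: [-1.4, 0.3, 3.6]
grip_width: 0.0281
```

It has seated at tool z 0.109, against about 0.108 expected, with the force turning upward. I open the fingers to let go.

Emit:
servo_tool(
  increments=[0,0,0,0,34,0,0,0,0,40,0,0,0,0,55,0,0,0,0,65,0,0,0,0,65,0,0,0,0,65,0,0,0,0,65,0,0,0,0,65],
)

```text
time_s: 15.0
position: [0.5405, 0.2027, 0.1082]
orientation: [0.003, 0.495, 0.869, -0.014]
ft_force: [-0.5, -0.2, 0.0]
grip_width: 0.0649
```

```bash
python3 - <<'E'
from sp import *
s=grab('scene');w=grab('wrist','wr7.png')
o=env.get_obs();print(o['time_s'],o['position'],o['ft_force'],o['grip_width'])
g=cv2.cvtColor(s['frame'],cv2.COLOR_RGB2BGR)
cv2.imwrite('pics/s7.png',cv2.resize(g[100:210,360:440],None,fx=5,fy=5,interpolation=cv2.INTER_CUBIC))
E
```

```text
15.2 [0.54050044 0.20271675 0.10818379] [-0.10245471 -1.00032929 -0.51088599] 0.06524585069280518
```

View pics/s7.png

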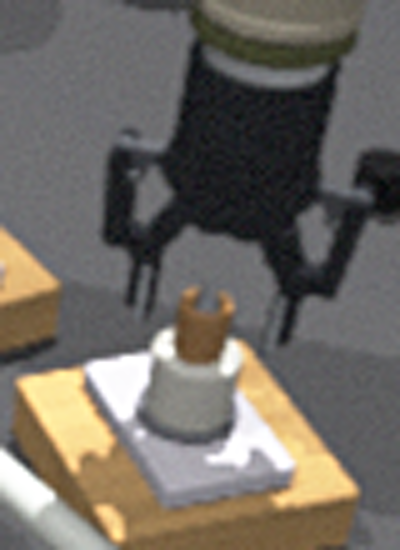

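View pics/wr7.png

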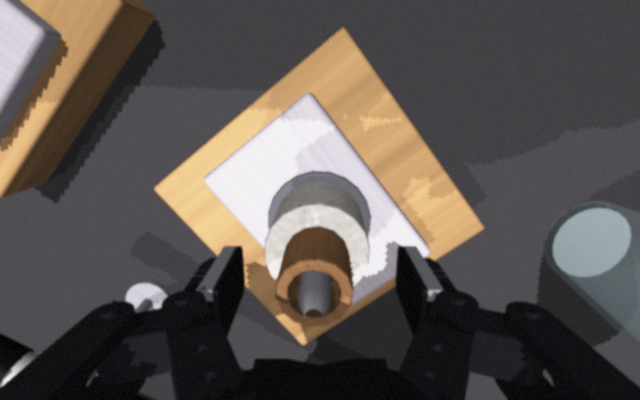

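Spool is fully home: the scene crop shows the flange on the plate, and the wrist view shows the spindle inside the core at about (317,290). The fingers are clear on both sides, so I rise.

Emit:
servo_tool(
  increments=[0,0,5,0,65,0,0,10,0,65,0,0,15,0,65,0,0,20,0,65,0,0,25,0,65,0,0,30,0,65,0,0,30,0,65,0,0,20,0,65],
)

```text
time_s: 16.0
position: [0.538, 0.2024, 0.2713]
orientation: [0.001, 0.494, 0.869, -0.016]
ft_force: [0.1, 0.8, -0.8]
grip_width: 0.0652
```

Emit:
servo_tool(
  increments=[1,-30,3,0.05,65,1,-40,0,0.06,65,2,-40,0,0.06,65,2,-40,0,0.06,65,2,-40,0,0.06,65,2,-40,0,0.06,65,2,-40,0,0.06,65,2,-35,0,0.05,65],
)

```text
time_s: 16.8
position: [0.551, -0.1048, 0.2874]
orientation: [0.009, 0.268, 0.963, -0.009]
ft_force: [0.6, 0.2, 0.2]
grip_width: 0.0652
```

Emit:
servo_tool(
  increments=[4,-35,-10,-0.03,65,4,-35,-20,0,65,3,-30,-20,0,65,0,-15,-15,0,65,0,0,-10,0,65,0,0,0,0,65,0,0,0,0,65,0,0,0,0,65],
)

```text
time_s: 17.6
position: [0.5617, -0.2259, 0.216]
orientation: [0.012, 0.284, 0.959, -0.01]
ft_force: [-0.1, 0.3, -0.6]
grip_width: 0.0651
```

```bash
python3 - <<'E'
from sp import *
s=grab('scene','s8.png');w=grab('wrist','wr8.png')
o=env.get_obs();q=o['orientation'];print(o['time_s'],o['position'],q,2*np.arctan2(q[2],q[1]),o['joints'].round(2))
E
```

```text
17.8 [ 0.56166801 -0.22692756  0.21593393] [ 0.01226041  0.28455605  0.95853085 -0.00980545] 2.564432885216998 [ 0.69  0.52 -0.6   1.89  0.43  0.83  0.86]
```

View pics/wr8.png

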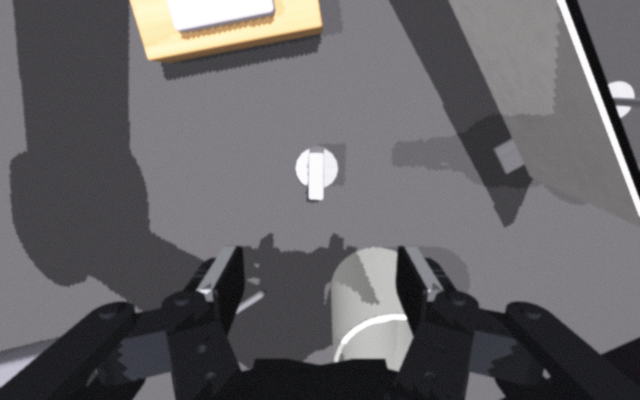

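View pics/s8.png

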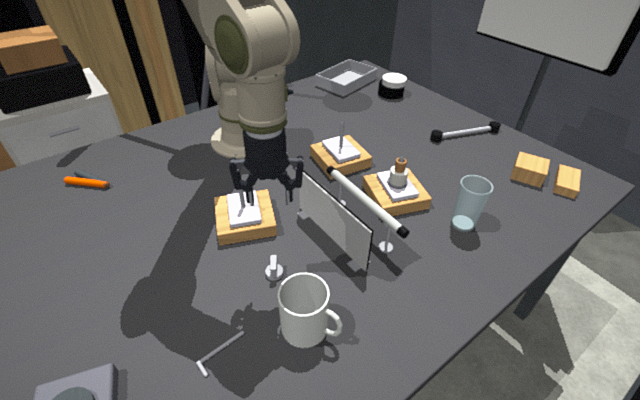

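Wrist view: the cap's disc is at (317,167) and the bright wing top face is at about (316,176), nearly aligned with the picture's vertical. I refine from a crop.

```bash
python3 - <<'E'
from sp import *
w=grab('wrist');f=cv2.cvtColor(w['frame'],cv2.COLOR_RGB2BGR)
cv2.imwrite('pics/w9.png',cv2.resize(f[140:210,285:350],None,fx=8,fy=8,interpolation=cv2.INTER_NEAREST))
print(env.get_obs()['position'])
E
```

```text
[ 0.56138464 -0.22754643  0.21553722]
```

View pics/w9.png

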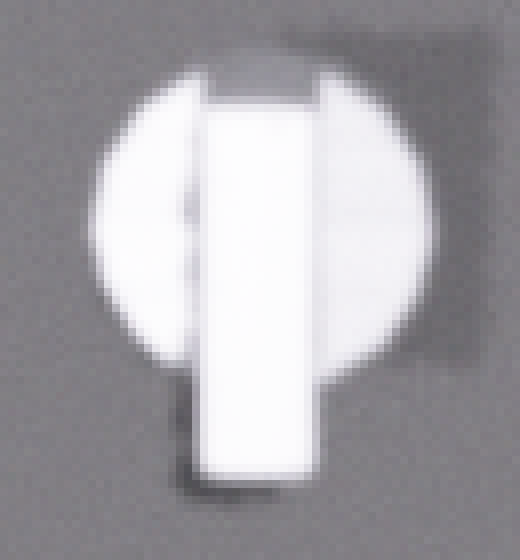

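```bash
python3 - <<'E'
from sp import *
w=grab('wrist');a=onz(w,317.05,152.75,.046);b=onz(w,317,198.9,.046);c=(a+b)/2;e=a-b
p=env.get_obs();q=p['orientation'];p=p['position']
print(a,b,c,np.linalg.norm(e),np.arctan2(e[1],e[0]),2*np.arctan2(q[2],q[1]),p,(c-p)*1e3)
E
```

```text
[ 0.5459217  -0.22313452  0.046     ] [ 0.58198062 -0.24681814  0.046     ] [ 0.56395116 -0.23497633  0.046     ] 0.04314115673262349 2.5604494078631332 2.563115474324942 [ 0.56126425 -0.22777047  0.21527947] [   2.68690872   -7.20586472 -169.27947352]
```

Wing length 43 mm (44 given), centre (0.564,−0.235), yaw 2.560 against tool yaw 2.563. All agree with the other views, so I descend.

Emit:
servo_tool(
  increments=[2,-5,-15,0,65,0,0,-20,0,65,0,0,-25,0,65,0,0,-25,0,65,0,0,-20,0,65,0,0,0,0,65,0,0,0,0,65,0,0,0,0,65],
)

```text
time_s: 18.9
position: [0.5627, -0.2354, 0.1018]
orientation: [0.011, 0.286, 0.958, -0.01]
ft_force: [-0.7, -0.1, 0.4]
grip_width: 0.0648
```

Emit:
servo_tool(
  increments=[1,0,-10,0,65,0,0,-15,0,65,0,0,-15,0,65,0,0,-10,0,65,0,0,0,0,65,0,0,0,0,65,0,0,0,0,65,0,0,0,0,65],
)

```text
time_s: 19.7
position: [0.5656, -0.2361, 0.0506]
orientation: [0.014, 0.286, 0.958, -0.01]
ft_force: [0.4, 0.0, 0.4]
grip_width: 0.0654
```

```bash
python3 - <<'E'
from sp import *
w=grab('wrist','wr10.png')
o=env.get_obs();q=o['orientation'];print(o['time_s'],o['position'],q,2*np.arctan2(q[2],q[1]))
E
```

```text
19.85 [ 0.56552661 -0.23617307  0.05062774] [ 0.0138329   0.2863596   0.95797208 -0.00981487] 2.5606563476831794
```

View pics/wr10.png

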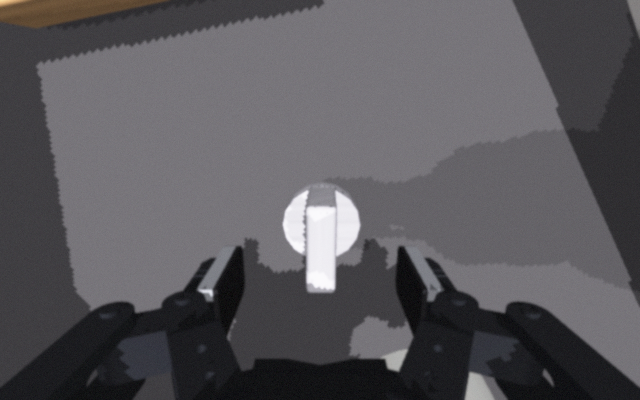

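The wing (321,250) is centred between the fingers. I go down to tool z 0.021.

Emit:
servo_tool(
  increments=[-1,1,-10,0,65,0,0,-8,0,65,0,0,-7,0,65,0,0,-3,0,65,0,0,0,0,65,0,0,0,0,65,0,0,0,0,65,0,0,0,0,65],
)

```text
time_s: 20.65
position: [0.5643, -0.235, 0.02]
orientation: [0.014, 0.286, 0.958, -0.01]
ft_force: [0.5, 0.6, -0.2]
grip_width: 0.0651
```

Emit:
servo_tool(
  increments=[0,0,1,0,5,0,0,0,0,5,0,0,0,0,5,0,0,0,0,5,0,0,0,0,5,0,0,0,0,5,0,0,0,0,5,0,0,0,0,5],
)

```text
time_s: 21.45
position: [0.5647, -0.2353, 0.022]
orientation: [0.014, 0.286, 0.958, -0.01]
ft_force: [-0.2, 0.4, 0.4]
grip_width: 0.0132
```

Emit:
servo_tool(
  increments=[0,0,10,0,5,0,0,20,0,5,0,0,30,0,5,0,0,35,0,5,0,0,35,0,5,0,0,35,0,5,0,0,30,0,5,0,0,15,0,5],
)

```text
time_s: 22.25
position: [0.5609, -0.2331, 0.2413]
orientation: [0.011, 0.285, 0.958, -0.009]
ft_force: [0.4, -0.6, -1.0]
grip_width: 0.0129
```

```bash
python3 - <<'E'
from sp import *
w=grab('wrist','wr11.png')
o=env.get_obs();q=o['orientation'];print(o['time_s'],o['position'],q,2*np.arctan2(q[2],q[1]),o['joints'].round(2))
E
```

```text
22.4 [ 0.56050056 -0.23338317  0.23911696] [ 0.01041379  0.28539592  0.95830552 -0.00955307] 2.562694173303746 [ 0.72  0.5  -0.62  1.86  0.4   0.88  0.89]
```

View pics/wr11.png

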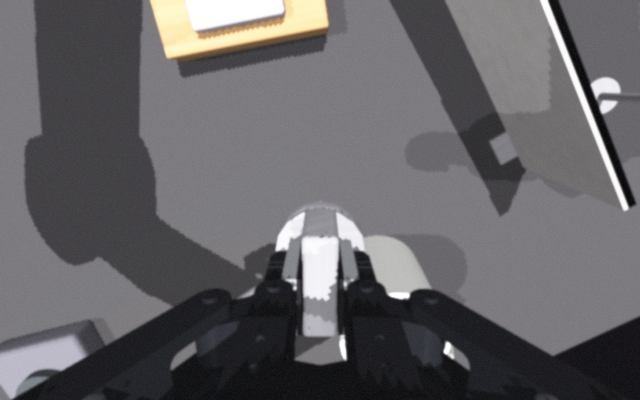

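Cap is firmly held and straight in the fingers. Its bottom is at about 0.217, so I carry it across.

Emit:
servo_tool(
  increments=[0,25,3,0.01,5,-1,35,2,0.02,5,-1,40,1,0.02,5,-1,40,0,0.02,5,-1,40,0,0.02,5,-2,40,0,0.02,5,-2,40,0,0.02,5,-2,35,0,0.02,5],
)

```text
time_s: 23.2
position: [0.5418, 0.0637, 0.2344]
orientation: [0.003, 0.216, 0.976, -0.011]
ft_force: [0.6, 0.7, -1.8]
grip_width: 0.0129
```

Emit:
servo_tool(
  increments=[0,35,3,0.02,5,0,30,2,0.01,5,0,25,0,0.01,5,0,20,0,0,5,0,12,0,0,5,0,0,0,0,5,0,0,0,0,5,0,0,0,0,5],
)

```text
time_s: 24.0
position: [0.535, 0.193, 0.2306]
orientation: [-0.004, 0.19, 0.982, -0.014]
ft_force: [-0.5, 0.3, -0.4]
grip_width: 0.0129
```

```bash
cat > st.py <<'E'
from sp import *
from scipy.spatial.transform import Rotation as Ro
w=grab('wrist','wr12.png');s=grab('scene','s12.png')
o=env.get_obs();q=o['orientation'];R=Ro.from_quat([*q[1:],q[0]]).as_matrix()
print(o['time_s'],o['position'].round(4),'z',R[:,2].round(3),2*np.arctan2(q[2],q[1]),o['ft_force'].round(1),o['qvel'].round(3))
E
python3 st.py
```

```text
24.2 [0.5353 0.1932 0.231 ] z [-0.013 -0.026 -1.   ] 2.7580270612346003 [-0.3  1.3 -1.8] [-0.005 -0.002 -0.004 -0.003 -0.001 -0.002 -0.001]
```

View pics/wr12.png

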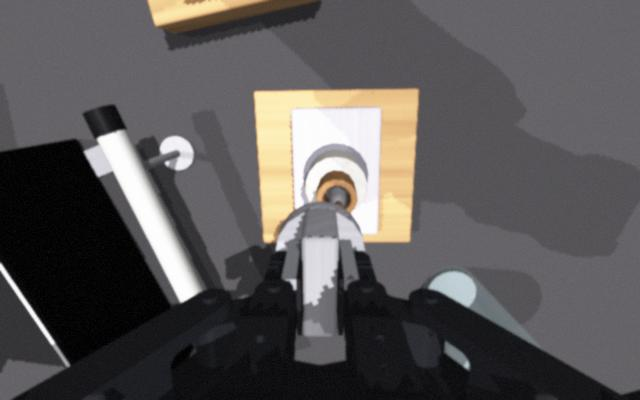

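View pics/s12.png

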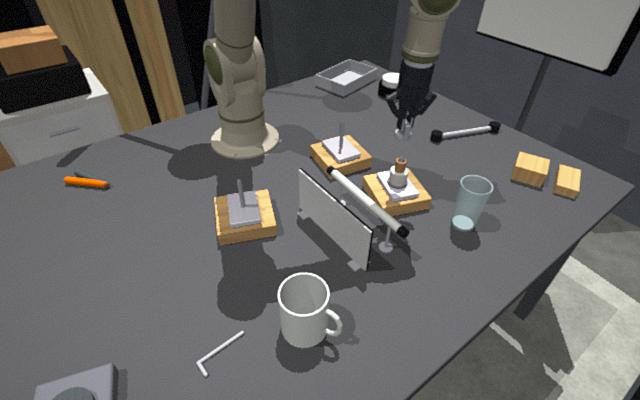

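Wrist view: the spool and spindle are at (338,190) just ahead, and the plate's long edges run parallel to the wing. Next I centre it.

Emit:
servo_tool(
  increments=[2,5,0,0.01,5,2,4,0,0.01,5,0,0,0,0,5,0,0,0,0,5,0,0,0,0,5,0,0,0,0,5,0,0,0,0,5,0,0,0,0,5],
)

```text
time_s: 25.0
position: [0.54, 0.2021, 0.2314]
orientation: [-0.003, 0.181, 0.983, -0.014]
ft_force: [0.0, 0.0, -1.2]
grip_width: 0.0131
```

```bash
python3 st.py; python3 - <<'E'
import cv2
f=cv2.imread('pics/wr12.png');cv2.imwrite('pics/w13.png',cv2.resize(f[80:250,230:430],None,fx=4,fy=4,interpolation=cv2.INTER_CUBIC)[:600,:800])
E
```

```text
25.2 [0.5401 0.2021 0.2314] z [-0.012 -0.026 -1.   ] 2.778459719109175 [ 0.2  0.1 -0.9] [ 0.001  0.001 -0.001  0.002  0.    -0.001 -0.001]
```

View pics/w13.png

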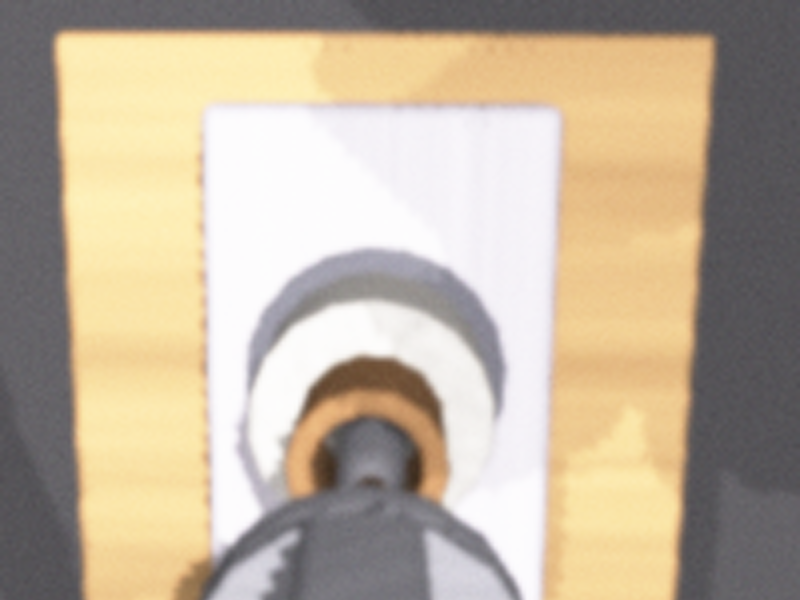

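The spindle tip peeks out right behind the cap's disc at about (323,200), laterally centred. I check it with a ray.

```bash
python3 - <<'E'
from sp import *
w=grab('wrist');print('tip',onz(w,322.4,200.5,.148).round(4),'pred px',proj(w,[.5392,.2033,.148]))
print('ring top left/right -> ',onz(w,230+285/4,80+470/4,.134).round(4),onz(w,230+447/4,80+470/4,.134).round(4))
E
```

```text
tip [0.5378 0.2023 0.148 ] pred px (np.float64(324.48023188115246), np.float64(201.8589757926228))
ring top left/right ->  [0.5344 0.1872 0.134 ] [0.5444 0.2142 0.134 ]
```

Tip estimates agree to 1.5 mm. I lower to tool z 0.185, which puts the underside at about 0.163.

Emit:
servo_tool(
  increments=[0,0,-8,0,5,0,0,-8,0,5,0,0,-8,0,5,0,0,-6,0,5,0,0,-2,0,5,0,0,0,0,5,0,0,0,0,5,0,0,0,0,5],
)

```text
time_s: 26.15
position: [0.5397, 0.2021, 0.1956]
orientation: [-0.004, 0.18, 0.983, -0.014]
ft_force: [-0.3, 0.3, -0.7]
grip_width: 0.0131
```

Emit:
servo_tool(
  increments=[0,1,-5,0,5,0,0,-4,0,5,0,0,-1,0,5,0,0,0,0,5,0,0,0,0,5,0,0,0,0,5,0,0,0,0,5,0,0,0,0,5],
)

```text
time_s: 26.95
position: [0.54, 0.2033, 0.1855]
orientation: [-0.003, 0.181, 0.983, -0.014]
ft_force: [-0.7, -0.3, -0.7]
grip_width: 0.0126
```

```bash
python3 st.py; python3 - <<'E'
import cv2
from h import *
f=cv2.imread('pics/s12.png');cv2.imwrite('pics/s13.png',cv2.resize(f[95:215,350:450],None,fx=5,fy=5,interpolation=cv2.INTER_CUBIC))
s=grab('scene');print(proj(s,[.539,.203,.148]),proj(s,[.539,.203,.163]),proj(s,[.539,.203,.209]))
E
```

```text
27.15 [0.54   0.2033 0.1854] z [-0.012 -0.026 -1.   ] 2.7785210867540227 [-1.2 -0.  -1.1] [-0.001 -0.    -0.001 -0.    -0.    -0.002 -0.   ]
(np.float64(402.0117888691553), np.float64(155.34046434727975)) (np.float64(402.87808678688026), np.float64(150.74169941624746)) (np.float64(405.6435558154647), np.float64(136.0611354597877))
```

View pics/s13.png

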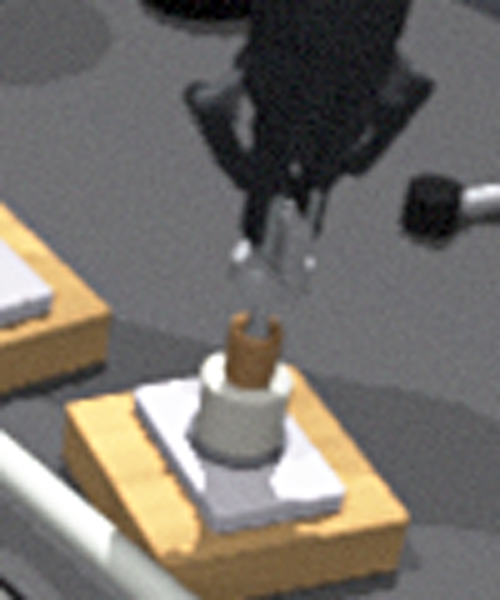

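View pics/wr12.png

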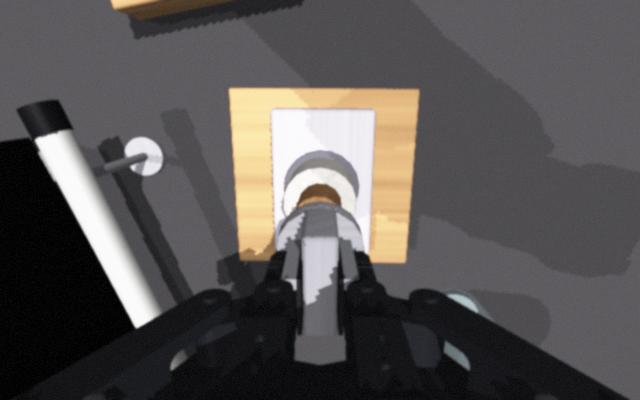

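The cap hovers clear above the core. In the scene crop the disc centre is at column ~404.4, against 403.3 predicted. A tighter zoom should settle the offset.

```bash
python3 - <<'E'
import cv2,numpy as np
from h import *
f=np.mean([grab('scene')['frame'].astype(float) for _ in range(4)],0)[130:190,375:430,::-1]
f=np.clip(f*1.6,0,255).astype(np.uint8)
cv2.imwrite('pics/s14.png',cv2.resize(f,None,fx=10,fy=10,interpolation=cv2.INTER_NEAREST))
s=grab('scene')
for z in (.056,.061,.101,.134,.148,.164,.178,.21): print(z,np.round((np.array(proj(s,[.5392,.2033,z]))-[375,130]+.5)*10))
E
```

```text
0.056 [227. 522.]
0.061 [229. 508.]
0.101 [250. 397.]
0.134 [268. 300.]
0.148 [276. 258.]
0.164 [286. 209.]
0.178 [294. 165.]
0.21 [313.  62.]
```

View pics/s14.png

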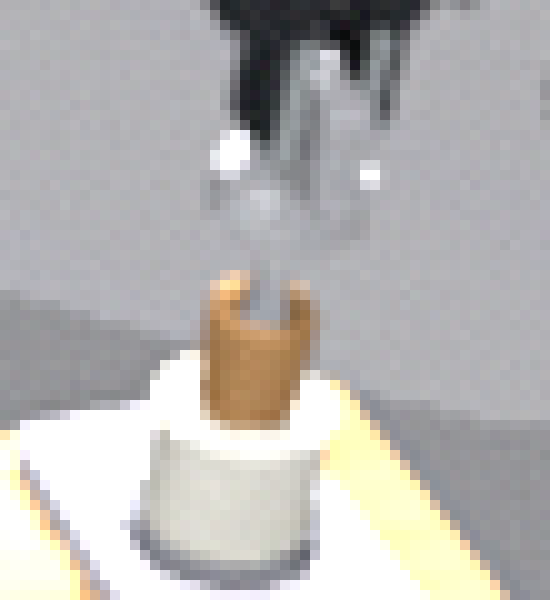

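Relative to the spindle and spool, the cap sits about 1 px (around 2 mm) too far to the right. That is within tolerance, but I nudge it by 1 mm in x and y and let it settle.

Emit:
servo_tool(
  increments=[-1,-1,0,0,5,0,0,0,0,5,0,0,0,0,5,0,0,0,0,5,0,0,0,0,5,0,0,0,0,5,0,0,0,0,5,0,0,0,0,5],
)

```text
time_s: 28.25
position: [0.5389, 0.2022, 0.1854]
orientation: [-0.004, 0.181, 0.983, -0.014]
ft_force: [0.2, -0.1, -1.7]
grip_width: 0.013
```

```bash
python3 st.py; sleep 1; python3 st.py
```

```text
28.45 [0.5389 0.2022 0.1854] z [-0.012 -0.026 -1.   ] 2.7785053706191496 [-0.4  0.  -0.7] [ 0.     0.002 -0.    -0.001 -0.001 -0.    -0.002]
28.65 [0.5389 0.2022 0.1854] z [-0.012 -0.026 -1.   ] 2.778514266884267 [-0.7 -0.9 -0.7] [-0.001 -0.002  0.001  0.001  0.    -0.    -0.001]
```

View pics/s12.png

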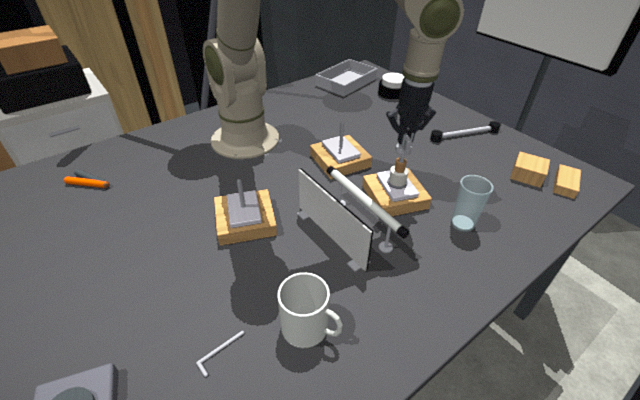

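The scene shows the cap still at (405,147) above the seated spool at (399,175). The jug, glass and key are where they started, so I hand in.

```bash
python3 -c "
from station import job
print(job.hand_in())"
```

```text
the job is handed in; nothing more can be done
None
```

The spool is home on the spindle of the farthest stand and let go. The cap is held still above the spindle tip, and I handed the job in at about 28.7 s; no verdict came back.

**Spool:** I lowered it under force watch. It touched down at tool z 0.109 m, against about 0.108 expected, and I then opened the fingers. The pictures show the flange on the plate and the spindle inside the core.

**Cap:** I gripped it across the wing bar and carried it over the flag and lamp with its underside at about 0.21 m. My last checks on it:
- **Height:** the underside is at about 0.163 m, which is 15 mm above the tip.
- **Yaw:** 2.7785 rad, against 2.775 for the base's long side.
- **Tilt:** I estimate about 0.04 rad, since the tool itself leans about 0.03 rad. The limit is 0.12.
- **Centring:** the views disagreed by 1–2 mm, so I nudged the cap 1 mm in x and y. I expect it to be within about 2 mm of the axis.
- **Motion and bystanders:** the joint speeds were essentially zero. The jug, glass and key look unmoved in the last scene picture, and the tool force readings showed no sign of hitting the flag or lamp.

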